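# Slide a label plate out over the end of a ledge

## Robot

A 6-joint arm with a two-finger parallel gripper is mounted at the origin on a cart in front of the work surface, level with it; the furniture and walls round the work are solid. World frame = base frame: x ahead of the robot, y to its left, z up, the work surface at z = 0. Lengths are in mm, angles in rad, forces in N, time in s.
With the tool pointing down it reaches from about 325 to 850 mm from the base axis. Payload 4.4 kg.
Tool frame: the origin (TCP) lies midway between the tips of the shut fingers; the grasp point (between the pads) lies 19 mm behind it; z points along the fingers, y is the direction in which the jaws open and shut (so a half turn about z gives the same grasp; the last joint's range is limited). The gripper opens to 94 mm and grips with 3 to 60 N. Pads are 16 mm wide; open, the fingers measure 119 mm over their backs; the gripper's body (75 mm by 177 mm) begins 78 mm behind the grasp point.
Start: joints at [-1.476, 0.207, 1.542, -0, 1.393, -0.15], TCP at [139.903, -557.722, 178.547] pointing down, gripper open.
Joint ranges: [-2.73, 2.73], [-0.86, 2.22], [0.23, 2.46], [-1.11, 4.25], [0.08, 2.63], [-2.82, 2.82]. Speed limits (rad/s): [2.79, 2.79, 3.14, 3.14, 3.14, 3.14].

## Interface

Orientations are given as [roll, pitch, yaw] about the fixed x, y, z axes, in that order (R = Rz(yaw) Ry(pitch) Rx(roll)).
In Python, from station import sensors, eyes, close_job gives the robot as it stands. The module is installed in compiled form; this text tells all that it offers.
- The arm moves only by the shell command python3 -m creep 'ROWS' [OPENING] [FORCE]. ROWS is JSON, a list of rows, each an object with "offset": the shift along the tool's x, y, z in m, a list of three; "roll": the turn about the tool's z in degrees. A call has 1 to 12 rows; each row shifts and turns the commanded pose from where the row before left it, along the tool's axes as they then stand; what a row does not reach is not made up. A row lasts 1/8 s, in which the tool goes at most 62.5 mm and 10.7 degrees, less where a joint would pass 70% of its speed; a pose out of reach is approached as far as the arm can. A call with a gripper value outside its range is refused whole. OPENING is the opening, from 0 (shut) to 1 (fully open), set as the call begins (- or left out, the last holds). The fingers move at their own pace and stop on an object; FORCE is the grip in N (left out, the last holds). Time passes only in rows, so rows that do not move let the fingers close. It gives the time, the measured TCP pose, the force and the opening at its end, in the units of the state.
- sensors.state(): the state, without advancing time (a new reading comes with each control period).
- eyes.get_image(name): name is "scene" or "top" or "wrist"; returns the picture (480x640x3 uint8, red, green, blue); there is no depth.
- eyes.camera_model(name): a dict with "camera_matrix" (3x3 intrinsics, pixels), "k1" (the pictures are not rectified: a ray, as slopes to the right and down, at radius r is drawn at 1 + k1 r^2 times it, then the intrinsics apply), "rvec" (rotation vector, rad) and "tvec" (3), from world to camera coordinates, as OpenCV has them. Camera axes: x right, y down, z forward; pixel columns grow to the right and rows downward; lengths in mm; the calibration is good to about 2 mm. A picture is of the moment at which its call begins: read the wrist's pose just before it. camera_model takes no time and is no camera call; for the wrist camera it gives the pose at the moment of the call.
- close_job(): hands the job in, once; it reports no verdict.
The state is a dict: "time_s": time; "joint_pos": joint angles; "joint_vel": joint speeds; "tau": joint torques, N m; "tool_pos": TCP position; "orientation": TCP orientation; "ft_force": force on the tool from outside, world axes, zero at the start; "torque": the same for the moment, N m; "gripper_width": finger opening in mm.
Only numpy, scipy, OpenCV 4.12 (cv2) and the standard library are available. Lean on these libraries where they do the work, as an engineer would, in place of code of your own. Each camera call takes 0.05 s, during which the arm holds its last target. There are 200 camera calls.

## Task

With the fingertips or the outside of the fingers, push the flat label plate that lies on the raised ledge until it lies flat along the upstand at the ledge's far side, with about a third of its length sticking out over the end of the ledge away from the bottle, so that it can later be taken by its edge. Only push it: never lift it, and do not let it tip or drop. Leave everything else where it is.

Things in the scene. Friction and masses are not known exactly. Their poses are not given: they have to be found in the camera images.
- ledge: Fixed white-topped ledge on two low feet, 120 mm deep (its x) and 360 mm long (its y). Origin on the worktop under its centre; its y runs along its length, its x points to its far side. The deck's top is 50 mm above the origin. Along the far side stands a metal upstand 10 mm thick and 14 mm above the deck, its near face at x = +50 mm, as long as the deck. The near side and both ends (y = +180 and -180 mm) are open, with no lip. It stands turned up to about 0.2 rad.
- plate: Loose flat rectangular dark steel plate with a small screw hole near each end, 60 mm wide (its x), 130 mm long (its y), 6 mm thick, about 0.13 kg. Origin at the centre of its underside. It starts flat near the middle of the ledge's deck, up to 0.16 rad askew, its centre 17 to 30 mm short of where it would be when lying against the upstand. It slides freely on the deck under a light push and would tip off if half its length stuck out.
- bottle: White plastic bottle with a blue screw cap, 68 mm in diameter, 152 mm tall, standing on the worktop just beyond one end of the ledge (either end, it varies; its y in the ledge's frame tells which), its centre 250 to 265 mm from the ledge's centre. Origin at the centre of its underside.
- timer: Small white countdown timer lying on the worktop beyond the other end of the ledge, the end the plate shall stick out over, 62 x 66 mm, 19 mm high, its centre 250 to 265 mm from the ledge's centre. Origin at the centre of its underside. To be left alone; the plate passes above it.
- scissors: Scissors with red handles, 199 mm long, 9 mm high, lying on the worktop to the right; to be left alone. Origin at the centre of the underside.
- syringe_2: Clear syringe, 116 mm long, 19 mm high, lying on the worktop to the right; to be left alone. Origin at the centre of the underside.
- collar_2: Beige nylon collar (thick ring), 47 mm across, 16 mm high, lying on the worktop to the right; to be left alone. Origin at the centre of the underside.
Mind the look-alikes: they are no part of the job. Of the things that look like the bottle, take the one that is nearest to the robot's base at the start.

How it is judged:
By the outcome, as a careful person would: the job done as asked, in the order asked, and still so for the second after the job is handed in, with the robot touching nothing.
It also fails if it takes over 58 s, if anything falls off the work surface, if the arm or the gripper's body presses on something with over 40 N, if the wrist force passes 120 N, or if a joint passes its speed limit or range.

## Working session

There is one attempt and no reset: what is moved stays moved. The work goes in short steps, Python scripts to look and compute and a shell command to move; the robot and the scene stay as the last step left them, time stands still between calls to the robot, and variables do not carry over. Pictures are saved under pics/ and viewed, about 8 in all and at most 12, crops included, and the job is handed in when it is done.

```bash
mkdir -p pics; cat > h.py <<'E'
import numpy as np, cv2
from station import sensors, eyes
def cam(n):
    m=eyes.camera_model(n); K=np.array(m["camera_matrix"],float); R=cv2.Rodrigues(np.array(m["rvec"],float))[0]
    return K,float(m["k1"]),R,np.array(m["tvec"],float).ravel()
def ray(c,uv,z):
    K,k,R,t=c; uv=np.atleast_2d(np.array(uv,float)); out=[]
    d=(np.c_[uv,np.ones(len(uv))]@np.linalg.inv(K).T)[:,:2]; s=d.copy()
    for _ in range(20): s=d/(1+k*(s**2).sum(1,keepdims=True))
    w=np.c_[s,np.ones(len(s))]@R; o=-R.T@t
    return o+w*((z-o[2])/w[:,2])[:,None]
def proj(c,P):
    K,k,R,t=c; p=np.atleast_2d(P)@R.T+t; s=p[:,:2]/p[:,2:]; s=s*(1+k*(s**2).sum(1,keepdims=True))
    return (np.c_[s,np.ones(len(s))]@K.T)[:,:2]
def shot(n,f=None):
    c=cam(n); im=cv2.cvtColor(np.array(eyes.get_image(n)),cv2.COLOR_RGB2BGR)
    if f: cv2.imwrite('pics/'+f,im)
    return c,im
E
python3 - <<'E'
from h import *
for n in("top","scene"):
    c,im=shot(n,n+'0.png'); print(n,-c[2].T@c[3])
s=sensors.state(); print(s["time_s"],s["tool_pos"],s["orientation"],s["gripper_width"])
E
```

```text
top [-129.79472627  -71.60579749 1797.03737971]
scene [-699.63992818  967.69731425  905.94374095]
0.1 [ 139.81748206 -556.94213914  177.50073096] [-3.13956956e+00 -2.90554873e-04  2.45778789e-01] 94.2707009594813
```

View pics/top0.png

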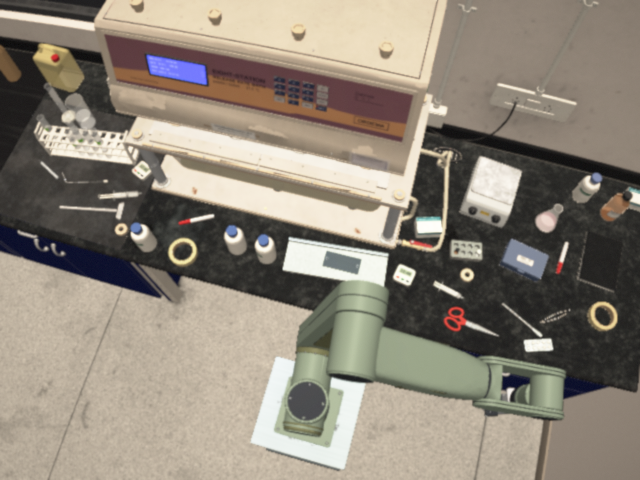

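View pics/scene0.png

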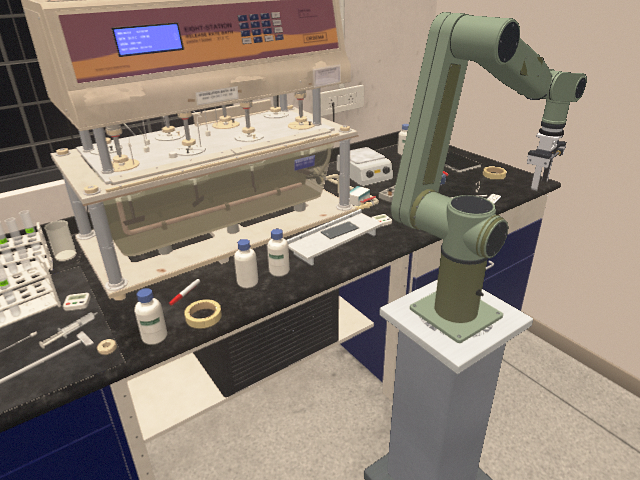

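Top view: the plate is at (342,261) on the ledge at (335,262), and the timer is at (403,274). Bottle candidates are (265,248), (235,240) and (142,236). The one nearest the base, just beyond the ledge's left end, is (265,248). Timer candidates are (403,274), (428,227) and (141,170). Plate look-alikes are the dark slab at (600,260) and the blue box at (525,258). The plate has to stick out to the right, which is the ledge's -y end.

```bash
python3 - <<'E'
from h import *
c=cam("top"); im=cv2.imread('pics/top0.png')
print(ray(c,[[265,248],[235,240],[403,274],[342,262]],0).round())
x0,y0=240,215; cr=im[y0:y0+90,x0:x0+190]
hsv=cv2.cvtColor(im,cv2.COLOR_BGR2HSV); g=hsv[...,2]
# plate: dark region inside ledge hull
m=np.zeros_like(g); m[225:300,280:392]=(g[225:300,280:392]>150)*255
cs=max(cv2.findContours(m,cv2.RETR_EXTERNAL,cv2.CHAIN_APPROX_NONE)[0],key=cv2.contourArea)
r=cv2.minAreaRect(ray(c,cs[:,0,:],50)[:,:2].astype(np.float32)); print('ledge',r)
hull=np.zeros_like(g); cv2.drawContours(hull,[cv2.convexHull(cs)],-1,255,-1); hull=cv2.erode(hull,np.ones((5,5)))
pm=((g<130)&(hull>0)).astype(np.uint8)*255
pc=max(cv2.findContours(pm,cv2.RETR_EXTERNAL,cv2.CHAIN_APPROX_NONE)[0],key=cv2.contourArea)
print('plate',cv2.minAreaRect(ray(c,pc[:,0,:],56)[:,:2].astype(np.float32)), cv2.boundingRect(pc))
big=cv2.resize(cr,None,fx=4,fy=4,interpolation=cv2.INTER_CUBIC); cv2.imwrite('pics/crop1.png',big)
E
```

```text
[[ 519.  309.    0.]
 [ 520.  427.    0.]
 [ 553. -204.    0.]
 [ 540.   21.    0.]]
ledge ((483.453369140625, 39.242218017578125), (197.564208984375, 361.26971435546875), 5.101278305053711)
plate ((518.7443237304688, 19.906230926513672), (48.53883361816406, 119.67025756835938), 0.25942620635032654) (324, 253, 36, 20)
```

View pics/crop1.png

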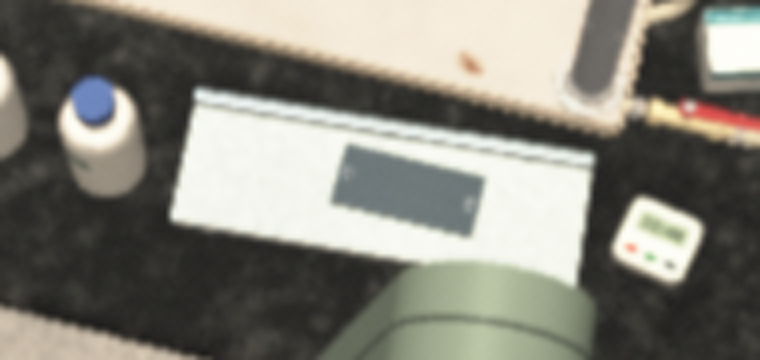

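The crop confirms the choice: the plate's corners are at (345,145), (485,178), (470,237) and (332,205) in the crop. The bottle is just beyond the ledge's left end, and the timer is beyond the right end at (657,240). Next I'll turn these into world positions.

```bash
python3 - <<'E'
from h import *
c=cam("top"); f=lambda p:(np.array(p,float)+.5)/4-.5+[240,215]
o=ray(c,f([[195,88],[596,153]]),64); print('upstand outer top',o.round(1))
n=ray(c,f([[171,221],[577,285]]),50); print('near corners (2nd occluded guess)',n.round(1))
d=o[0]-o[1]; th=np.arctan2(-d[0],d[1]); print('yaw',th)
ex=np.array([np.cos(th),np.sin(th)]); ey=np.array([-ex[1],ex[0]])
L=(o[0]+o[1])[:2]/2-60*ex; print('ledge',L,np.linalg.norm(d))
P=ray(c,f([[345,145],[485,178],[470,237],[332,205]]),56)[:,:2]
print('plate corners in ledge',np.c_[(P-L)@ex,(P-L)@ey].round(1),P.mean(0))
print('near corner in ledge',(n[0,:2]-L)@ex,(n[0,:2]-L)@ey)
print('near tray edge',ray(c,f([[70,0],[560,125],[625,130]]),20).round(), 'at 60',ray(c,f([[70,0],[560,125],[625,130]]),60).round())
print('upper plate front edge', ray(c,[[130,140],[410,205]],250).round())
s=proj(cam("scene"),[[*L,50]]);print(s)
E
python3 - <<'E'
import sys; sys.path.insert(0,'.')
import cv2
im=cv2.imread('pics/scene0.png'); cv2.imwrite('pics/crop2.png',cv2.resize(im[90:290,220:420],None,fx=3,fy=3,interpolation=cv2.INTER_CUBIC))
E
```

```text
upstand outer top [[ 559.8  227.4   64. ]
 [ 592.9 -133.4   64. ]]
near corners (2nd occluded guess) [[ 437.4  214.2   50. ]
 [ 473.4 -144.5   50. ]]
yaw 0.09134517238564961
ledge [516.60280358  41.55772196] 362.314404209335
plate corners in ledge [[ 32.2  39.8]
 [ 22.6 -87.6]
 [-34.4 -82.6]
 [-25.9  41.6]] [517.27270859  19.32400847]
near corner in ledge -63.14797641844276 179.18866119216477
near tray edge [[ 633.  374.   20.]
 [ 629.  -97.   20.]
 [ 640. -156.   20.]] at 60 [[ 616.  364.   60.]
 [ 612.  -97.   60.]
 [ 623. -154.   60.]]
upper plate front edge [[ 698.  847.  250.]
 [ 700. -159.  250.]]
[[336.24728193 232.20907081]]
```

View pics/crop2.png

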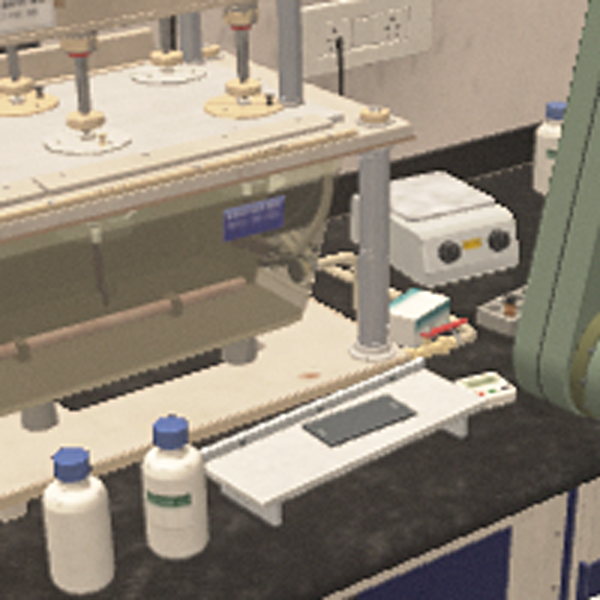

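The crop shows the plate on the deck at (360,420), the apparatus tray and pillar beyond the upstand, and the bottle left of the ledge. The plate centre in the ledge frame is about (-1,-22), with a relative yaw of -0.07. The jaws go parallel to the ledge, above its near side.

```bash
python3 -m creep '[{"offset":[0,0,0],"roll":8.9},{"offset":[0.0336,-0.049,0],"roll":0},{"offset":[0.0336,-0.049,0],"roll":0},{"offset":[0.0336,-0.049,0],"roll":0},{"offset":[0.0336,-0.049,0],"roll":0},{"offset":[0.0336,-0.049,0],"roll":0},{"offset":[0.0336,-0.049,0],"roll":0},{"offset":[0.0336,-0.049,0],"roll":0},{"offset":[0.0336,-0.049,0],"roll":0},{"offset":[0.0336,-0.049,0],"roll":0},{"offset":[0.0336,-0.049,0],"roll":0},{"offset":[0.0336,-0.049,0],"roll":0}]' 1
python3 -m creep '[{"offset":[0,0,0],"roll":0},{"offset":[0,0,0],"roll":0}]'
python3 - <<'E'
from h import *
c,im=shot("wrist","w1.png"); s=sensors.state(); print(s["time_s"],s["tool_pos"],s["orientation"],-c[2].T@c[3],s["ft_force"])
E
```

```text
time_s: 1.6
tool_pos: [459.8, 14.4, 178.4]
orientation: [3.141, -0.0, 0.091]
ft_force: [0.1, -1.3, -0.1]
gripper_width: 94.3
time_s: 1.85
tool_pos: [458.6, 12.3, 178.0]
orientation: [3.141, 0.002, 0.091]
ft_force: [0.4, -0.8, -0.2]
gripper_width: 94.3
1.9 [458.51940786  11.64783714 178.08008577] [3.14129680e+00 1.30957819e-03 8.96250643e-02] [538.34760535  19.52140341 385.22173629] [ 0.40740682 -0.24242947  0.23553012]
```

View pics/w1.png

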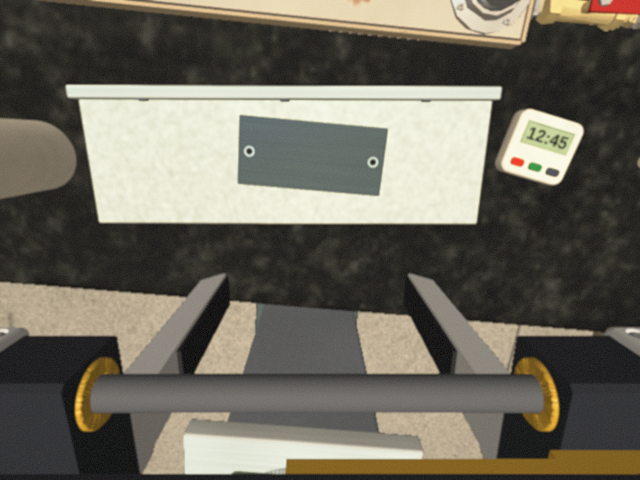

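The wrist view shows the plate's corners at (240,115), (387,128), (379,195) and (238,183). The deck's near edge runs (98,223)–(478,223), and the upstand's top runs (67,87)–(501,93).

```bash
cat > meas.py <<'E'
from h import *
import sys
def meas(im,c,verbose=1):
    hsv=cv2.cvtColor(im,cv2.COLOR_BGR2HSV); g=hsv[...,2]
    pr=lambda z:None
    # deck mask: bright low-sat blob; near edge & ends line fits
    m=((g>170)&(hsv[...,1]<50)).astype(np.uint8)*255
    # nominal ledge outline at deck height selects ROI
    th=.091; ex=np.array([np.cos(th),np.sin(th)]); ey=np.array([-ex[1],ex[0]]); L=np.array([516.6,41.6])
    W=lambda a,b,z:np.r_[L+a*ex+b*ey,z]
    box=proj(c,[W(-75,-200,50),W(-75,200,50),W(75,200,64),W(75,-200,64)])
    roi=np.zeros_like(g); cv2.fillPoly(roi,[box.astype(np.int32)],255); m&=roi
    def edge(pts,z):  # pts: nominal sample points (a,b), scan dir in ledge; returns fitted world points at strongest gradient
        out=[]
        for (a,b,da,db) in pts:
            q=[W(a+t*da,b+t*db,z) for t in np.arange(-10,10.1,.25)]
            uv=proj(c,q).astype(np.float32); v=cv2.remap(cv2.GaussianBlur(g,(0,0),.8),uv[:,0:1],uv[:,1:2],cv2.INTER_LINEAR).ravel().astype(float)
            gr=np.abs(np.gradient(v)); i=gr.argmax()
            if uv.min()>2 and uv[i,0]<637 and uv[i,1]<260: out.append(q[i][:2])
        return np.array(out)
    near=edge([(-60,b,1,0) for b in range(-170,171,10)],50)
    lend=edge([(a,180,0,1) for a in range(-50,40,6)],50); rend=edge([(a,-180,0,1) for a in range(-50,40,6)],50)
    def line(P):
        v=cv2.fitLine(P.astype(np.float32),cv2.DIST_HUBER,0,.01,.01).ravel(); return v[2:],v[:2]
    p,d=line(near); d=d*np.sign(d[1]); th2=np.arctan2(-d[0],d[1])
    ex2=np.array([np.cos(th2),np.sin(th2)]); ey2=np.array([-ex2[1],ex2[0]])
    b0=np.median(lend@ey2) if len(lend) else None; b1=np.median(rend@ey2) if len(rend) else None
    if verbose: print('yaw',th2,'near spread',np.std(near@ex2),'len',(b0-b1) if b0 is not None and b1 is not None else (b0,b1))
    yc=(b0+b1)/2 if b0 is not None and b1 is not None else (b1+180 if b1 is not None else b0-180)
    L2=(np.median(near@ex2)+60)*ex2+yc*ey2
    print('ledge',L2.round(1),round(float(th2),4)); return L2,ex2,ey2
def plate(im,c,L,ex,ey):
    g=cv2.cvtColor(im,cv2.COLOR_BGR2GRAY); hsv=cv2.cvtColor(im,cv2.COLOR_BGR2HSV)
    W=lambda a,b,z:np.r_[L+a*ex+b*ey,z]
    roi=np.zeros_like(g); cv2.fillPoly(roi,[proj(c,[W(-58,-178,50),W(-58,178,50),W(48,178,50),W(48,-178,50)]).astype(np.int32)],255)
    m=((hsv[...,2]<140)&(roi>0)).astype(np.uint8)*255
    k=max(cv2.findContours(m,cv2.RETR_EXTERNAL,cv2.CHAIN_APPROX_NONE)[0],key=cv2.contourArea)
    P=ray(c,k[:,0,:],56)[:,:2]; Q=np.c_[(P-L)@ex,(P-L)@ey].astype(np.float32)
    r=cv2.minAreaRect(Q); print('plate (ledge frame)',r); print(cv2.boxPoints(r).round(1).tolist())
E
python3 - <<'E'
from meas import *
im=cv2.imread('pics/w1.png'); c=cam("wrist")
L=meas(im,c); plate(im,c,*L)
L2,ex,ey=L
P=ray(c,[[67,99],[498,100]],50)[:,:2]; print('upstand base pts',((P-L2)@ex),(P-L2)@ey)
T=ray(c,[[67,86],[501,88]],64)[:,:2]; print('upstand top outer',((T-L2)@ex),(T-L2)@ey)
t=np.array([458.5,11.6])-L2; print('tcp in ledge',t@ex,t@ey)
E
```

```text
yaw 0.085441664 near spread 0.29260454244777506 len 360.32768028358845
ledge [516.9  44.1] 0.0854
plate (ledge frame) ((2.7376136779785156, -22.41728973388672), (128.73341369628906, 58.42844772338867), 85.1993408203125)
[[-31.799999237060547, -84.0999984741211], [26.5, -89.0], [37.20000076293945, 39.29999923706055], [-21.0, 44.20000076293945]]
upstand base pts [50.11742006 50.89826997] [ 189.73444014 -185.34429643]
upstand top outer [58.87347243 58.87552916] [ 178.82335861 -179.90048919]
tcp in ledge -60.97676640296305 -27.404609250606818
```

```bash
python3 -m creep '[{"offset":[0,-0.005,0.04],"roll":0.3},{"offset":[0,0,0.04],"roll":0},{"offset":[0,0,0.03],"roll":0},{"offset":[0,0,0.014],"roll":0},{"offset":[0,0,0],"roll":0},{"offset":[0,0,0],"roll":0},{"offset":[0,0,0],"roll":0}]'
```

```text
time_s: 2.78
tool_pos: [460.2, 17.1, 56.0]
orientation: [3.141, -0.003, 0.085]
ft_force: [-0.5, -0.6, 1.0]
gripper_width: 93.9
```

```bash
python3 -m creep '[{"offset":[0,0,0.0015],"roll":0},{"offset":[0,0,0],"roll":0},{"offset":[0,0,0],"roll":0}]'; for i in 1 2 3; do python3 -c "
from station import sensors,eyes
eyes.get_image('wrist')
s=sensors.state();print(s['tool_pos'],s['ft_force'])"; done
```

```text
time_s: 3.15
tool_pos: [458.9, 17.5, 53.1]
orientation: [3.142, -0.0, 0.085]
ft_force: [0.2, -0.3, -0.1]
gripper_width: 93.8
[458.8311128   17.52890119  53.06867581] [-1.005294    0.0731483  -0.36672661]
[458.83693346  17.49803606  53.03445247] [-0.92265801 -0.35657555 -0.17126008]
[458.82158278  17.52125939  53.03962327] [-0.12816929 -0.15106378 -1.45836545]
```

```bash
python3 -m creep '[{"offset":[0.01,0,0],"roll":0},{"offset":[0.008,0,0],"roll":0},{"offset":[0.003,0,0],"roll":0},{"offset":[0.003,0,0],"roll":0},{"offset":[0.003,0,0],"roll":0},{"offset":[0.003,0,0],"roll":0},{"offset":[0.003,0,0],"roll":0},{"offset":[0.003,0,0],"roll":0},{"offset":[0.0015,0,0],"roll":0},{"offset":[0.001,0,0],"roll":0},{"offset":[0,0,0],"roll":0}]'
python3 - <<'E'
from meas import *
c,im=shot("wrist","w2.png"); s=sensors.state(); print(s["tool_pos"],s["ft_force"])
L=np.array([516.9,44.1]);th=.0854;ex=np.array([np.cos(th),np.sin(th)]);ey=np.array([-ex[1],ex[0]])
plate(im,c,L,ex,ey); t=s["tool_pos"][:2]-L; print(t@ex,t@ey)
E
```

```text
time_s: 4.68
tool_pos: [497.2, 20.7, 53.0]
orientation: [-3.142, 0.0, 0.085]
ft_force: [0.6, 0.6, 0.3]
gripper_width: 93.7
[497.15304394  20.72662014  53.03476794] [-0.10002909  0.86183027 -0.07598494]
plate (ledge frame) ((-8.4036865234375, -21.252639770507812), (92.38092803955078, 158.80291748046875), 0.25588732957839966)
[[-54.900001525878906, 57.900001525878906], [-54.20000076293945, -100.9000015258789], [38.099998474121094, -100.4000015258789], [37.400001525878906, 58.400001525878906]]
-21.668652188701767 -21.60385780176007
```

View pics/w2.png

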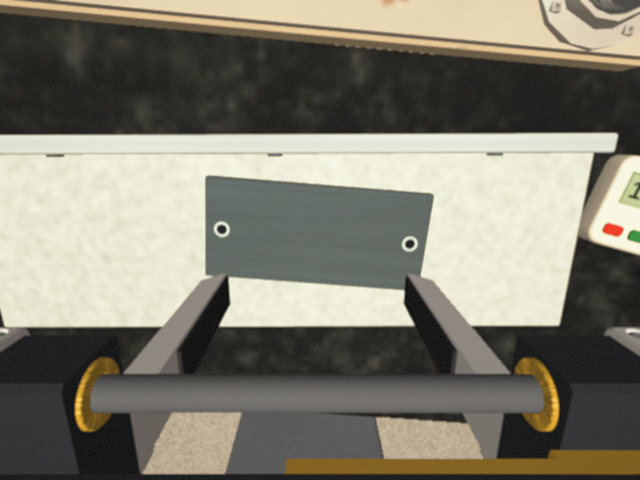

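```bash
python3 - <<'E'
from meas import *
c=cam("wrist"); s=sensors.state()
L=np.array([516.9,44.1]);th=.0854;ex=np.array([np.cos(th),np.sin(th)]);ey=np.array([-ex[1],ex[0]])
P=ray(c,[[206,176],[433,195],[422,290],[206,274]],56)[:,:2]
print(np.c_[(P-L)@ex,(P-L)@ey].round(1))
t=np.r_[s["tool_pos"]]; E=lambda a,b,z:np.r_[t[:2]+a*ex+b*ey,z]
print(proj(c,[E(a,b,53) for b in(-59.5,-47,47,59.5) for a in(-8,8)]).round())
print('ups',[(ray(c,[[300,y]],z)[0,:2]-L)@ex for y,z in((152,50),(134,64),(150,64))])
print('end',[(ray(c,[[580,240]],50)[0,:2]-L)@ey])
E
```

```text
[[ 37.5  40.2]
 [ 26.7 -88.1]
 [-31.8 -86.5]
 [-21.3  45.1]]
[[412. 285.]
 [414. 260.]
 [392. 285.]
 [394. 260.]
 [240. 285.]
 [239. 260.]
 [220. 285.]
 [218. 260.]]
ups [np.float64(50.31893517133801), np.float64(59.99195479955487), np.float64(51.866922486453234)]
end [np.float64(-181.49568335723316)]
```

```bash
python3 - <<'E'
from meas import *
a=cv2.imread('pics/w2.png'); w=a[240:360,150:490]
c,im=shot("scene"); 
w=cv2.resize(w,(680,240),interpolation=cv2.INTER_CUBIC); sc=cv2.resize(im[170:270,260:430],(680,400)[:2] if 0 else (595,350),interpolation=cv2.INTER_CUBIC)
out=np.zeros((590,680,3),np.uint8); out[:240]=w; out[240:,:595]=sc; cv2.imwrite('pics/z1.png',out)
E
```

```text
(no output)
```

View pics/z1.png

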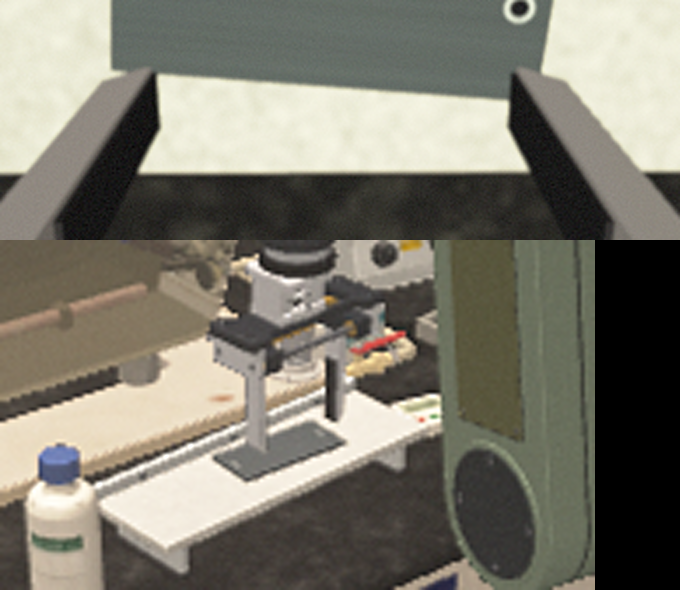

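```bash
python3 - <<'E'
from meas import *
cw,cs=cam("wrist"),cam("scene")
for z in (53,60,65,70,75,80,85,90): print(z,ray(cw,[[204,282],[229,275],[405,275]],z)[:,:2].round(1).tolist(),ray(cs,[[333.7,230.6],[260+335/3.5,170+180/3.5]],z)[:,:2].round(1).tolist())
s=sensors.state();print(s["tool_pos"],s["orientation"],s["joint_pos"])
E
```

```text
53 [[485.2, 89.3], [491.1, 74.0], [500.3, -33.8]] [[527.2, 44.9], [534.0, -62.2]]
60 [[488.3, 87.2], [494.0, 72.4], [502.9, -31.7]] [[517.2, 52.5], [523.9, -53.7]]
65 [[490.5, 85.7], [496.1, 71.3], [504.7, -30.3]] [[510.0, 57.9], [516.6, -47.7]]
70 [[492.7, 84.2], [498.1, 70.2], [506.6, -28.8]] [[502.8, 63.3], [509.4, -41.6]]
75 [[494.9, 82.7], [500.2, 69.1], [508.4, -27.3]] [[495.6, 68.7], [502.2, -35.6]]
80 [[497.1, 81.2], [502.3, 67.9], [510.2, -25.8]] [[488.4, 74.2], [494.9, -29.6]]
85 [[499.3, 79.7], [504.3, 66.8], [512.1, -24.4]] [[481.2, 79.6], [487.7, -23.5]]
90 [[501.5, 78.3], [506.4, 65.7], [513.9, -22.9]] [[474.0, 85.0], [480.5, -17.5]]
[497.09262689  20.73488717  53.01514779] [-3.14156996e+00  1.48433709e-04  8.52479100e-02] [-1.32440795e-01  1.88985621e-01  1.84608896e+00 -1.10734000e-05
  1.10666790e+00  1.35311258e+00]
```

The wrist and scene rays agree that the open fingertips are at z of about 79, not 53. Open tips evidently sit higher than the shut-finger TCP, so the fingers passed above the plate without touching it. I'll back out to the near side and lower there, feeling for the deck.

```bash
python3 -m creep '[{"offset":[-0.01,0,-0.005],"roll":0},{"offset":[-0.01,0,0],"roll":0},{"offset":[-0.008,0,0],"roll":0},{"offset":[0,0,0.01],"roll":0},{"offset":[0,0,0.01],"roll":0},{"offset":[0,0,0.004],"roll":0},{"offset":[0,0,0],"roll":0},{"offset":[0,0,0],"roll":0}]'
python3 - <<'E'
from meas import *
c,im=shot("wrist","w3.png"); c2,i2=shot("scene","s3.png"); s=sensors.state(); print(s["tool_pos"],s["ft_force"])
out=np.zeros((590,680,3),np.uint8); out[:240]=cv2.resize(im[200:350,150:490],(680,240),interpolation=cv2.INTER_CUBIC); out[240:,:595]=cv2.resize(i2[170:270,260:430],(595,350),interpolation=cv2.INTER_CUBIC); cv2.imwrite('pics/z2.png',out)
L=np.array([516.9,44.1]);th=.0854;ex=np.array([np.cos(th),np.sin(th)]); t=s["tool_pos"][:2]-L; print(t@ex)
E
```

```text
time_s: 5.78
tool_pos: [469.6, 18.3, 34.1]
orientation: [3.142, -0.0, 0.085]
ft_force: [0.1, -0.4, 0.5]
gripper_width: 94.2
[469.72582129  18.30662189  34.31480947] [-0.63196197 -0.36282587 -0.26684149]
-49.20233677619419
```

View pics/z2.png

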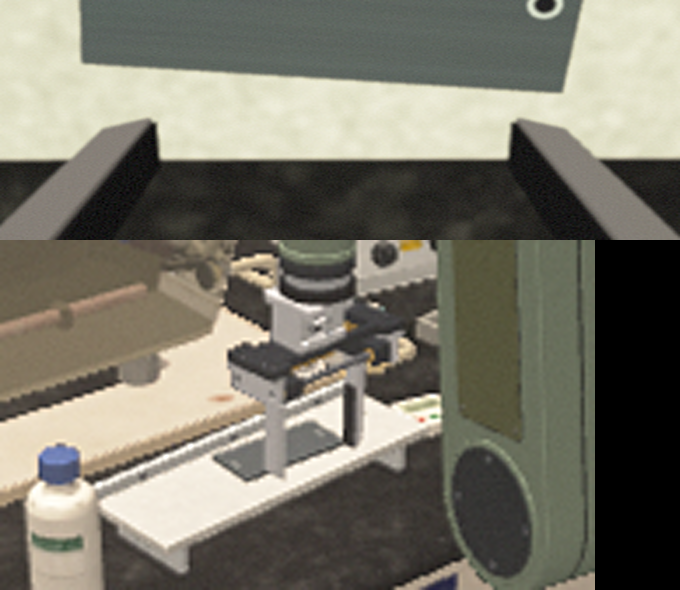

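The tips are now just above the deck's near strip at crop (150,120) and (515,120), with no contact. I'll feel for the deck.

```bash
for i in 1; do python3 -m creep '[{"offset":[0,0,0.002],"roll":0},{"offset":[0,0,0.002],"roll":0},{"offset":[0,0,0],"roll":0},{"offset":[0,0,0],"roll":0}]'; done
python3 -m creep '[{"offset":[0,0,0.001],"roll":0},{"offset":[0,0,0],"roll":0}]' | grep -E "pos|force"
python3 - <<'E'
from meas import *
c,im=shot("wrist","w4.png"); c2,i2=shot("scene","s4.png")
for z in (50,53,56,59,62): print(z,ray(c,[[229,275],[405,275]],z)[:,:2].round(1).tolist())
E
```

```text
time_s: 6.38
tool_pos: [469.3, 18.3, 30.0]
orientation: [-3.142, 0.0, 0.085]
ft_force: [-0.0, -0.2, -0.1]
gripper_width: 93.9
tool_pos: [469.2, 18.4, 29.0]
ft_force: [-0.3, -0.5, 0.3]
50 [[471.9, 66.9], [480.2, -30.0]]
53 [[473.2, 66.2], [481.3, -29.1]]
56 [[474.4, 65.5], [482.4, -28.2]]
59 [[475.6, 64.9], [483.5, -27.3]]
62 [[476.9, 64.2], [484.6, -26.4]]
```

```bash
python3 -m creep '[{"offset":[0,0,0.002],"roll":0},{"offset":[0,0,0],"roll":0}]' | grep -E "pos|force"
python3 -m creep '[{"offset":[0,0,0.001],"roll":0},{"offset":[0,0,0],"roll":0}]' | grep -E "pos|force"
python3 -m creep '[{"offset":[0,0,0.001],"roll":0},{"offset":[0,0,0],"roll":0}]' | grep -E "pos|force"
```

```text
tool_pos: [469.1, 18.4, 26.8]
ft_force: [-1.0, 0.6, 0.1]
tool_pos: [469.2, 18.4, 26.0]
ft_force: [0.2, -0.7, -0.8]
tool_pos: [469.2, 18.4, 25.0]
ft_force: [0.1, -0.1, 0.1]
```

```bash
python3 -m creep '[{"offset":[0,0,0.001],"roll":0},{"offset":[0,0,0],"roll":0}]' | grep -E "pos|force"
python3 -m creep '[{"offset":[0.006,0,0],"roll":0},{"offset":[0.006,0,0],"roll":0},{"offset":[0.003,0,0],"roll":0},{"offset":[0.003,0,0],"roll":0},{"offset":[0.003,0,0],"roll":0},{"offset":[0,0,0],"roll":0}]' | grep -E "pos|force"
python3 - <<'E'
from meas import *
c,im=shot("wrist","w5.png")
L=np.array([516.9,44.1]);th=.0854;ex=np.array([np.cos(th),np.sin(th)]);ey=np.array([-ex[1],ex[0]])
def far(im,c):
    g=cv2.GaussianBlur(cv2.cvtColor(im,cv2.COLOR_BGR2GRAY),(0,0),.8)
    def scan(p0,p1):
        q=np.linspace(p0,p1,200); W=np.c_[L+q[:,:1]*ex+q[:,1:]*ey,np.full(200,56.)]
        uv=proj(c,W).astype(np.float32); v=cv2.remap(g,uv[:,:1],uv[:,1:],1).ravel().astype(float); return q[np.abs(np.gradient(v)).argmax()]
    print(np.array([scan((10,b),(46,b)) for b in range(-80,40,20)]).round(1).tolist())
far(im,c)
E
```

```text
tool_pos: [469.2, 18.3, 24.0]
ft_force: [0.2, 0.0, 0.5]
tool_pos: [490.7, 20.2, 24.0]
ft_force: [0.5, -1.0, -0.5]
[[42.4, -80.0], [42.6, -60.0], [42.2, -40.0], [42.2, -20.0], [42.4, 0.0], [42.2, 20.0]]
```

The plate is being pushed and is now square to the ledge, with its far edge at x = 42.3. I'll push on to the upstand.

```bash
python3 -m creep '[{"offset":[0.002,0,0],"roll":0},{"offset":[0.002,0,0],"roll":0},{"offset":[0.002,0,0],"roll":0},{"offset":[0,0,0],"roll":0}]' | grep -E "pos|force"
python3 -m creep '[{"offset":[0.001,0,0],"roll":0},{"offset":[0,0,0],"roll":0}]' | grep -E "pos|force"
python3 -m creep '[{"offset":[0.0005,0,0],"roll":0},{"offset":[0,0,0],"roll":0}]' | grep -E "pos|force"
python3 - <<'E'
from meas import *
c,im=shot("wrist","w6.png"); c2,i2=shot("scene","s6.png")
out=np.zeros((590,680,3),np.uint8); out[:240]=cv2.resize(im[130:280,150:490],(680,240),interpolation=cv2.INTER_CUBIC); out[240:,:595]=cv2.resize(i2[170:270,260:430],(595,350),interpolation=cv2.INTER_CUBIC); cv2.imwrite('pics/z3.png',out)
E
```

```text
tool_pos: [496.9, 20.7, 24.1]
ft_force: [-0.9, -0.8, -0.4]
tool_pos: [496.9, 20.7, 24.1]
ft_force: [-1.8, 0.6, 1.3]
tool_pos: [497.8, 20.8, 24.1]
ft_force: [-2.1, 0.2, 1.8]
```

View pics/z3.png

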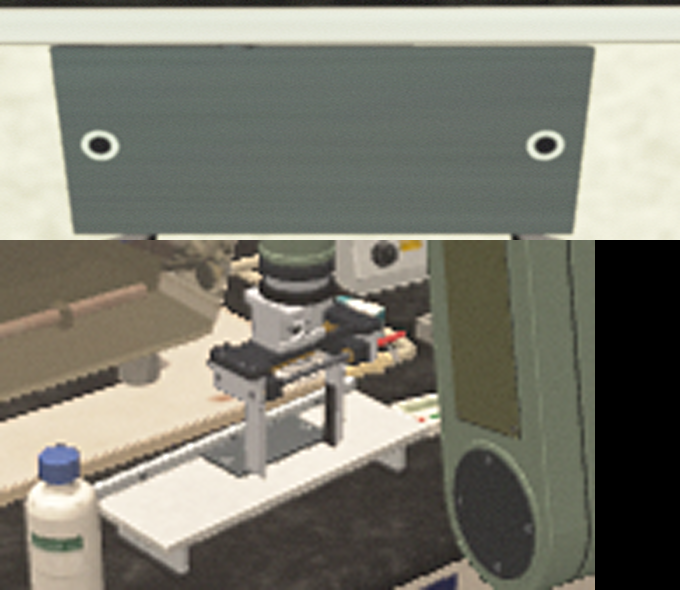

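Plate hole at crop (100,145) and (545,145): it lies parallel to the upstand and almost touching it. I'll press slightly more and locate the bottle to know the clearance for the end push.

```bash
python3 -m creep '[{"offset":[0.001,0,0],"roll":0},{"offset":[0,0,0],"roll":0}]' | grep -E "pos|force"
python3 - <<'E'
from meas import *
L=np.array([516.9,44.1]);th=.0854;ex=np.array([np.cos(th),np.sin(th)]);ey=np.array([-ex[1],ex[0]])
im=cv2.imread('pics/top0.png'); h=cv2.cvtColor(im,cv2.COLOR_BGR2HSV)
m=cv2.inRange(h,(100,110,60),(125,255,255)); n,_,st,ce=cv2.connectedComponentsWithStats(m)
c=cam("top")
for i in range(1,n):
    if st[i,4]>15 and 225<ce[i,0]<290 and 220<ce[i,1]<260:
        for z in (140,152):
            p=ray(c,[ce[i]],z)[0,:2]-L; print(ce[i],z,p@ex,p@ey)
g=cv2.GaussianBlur(cv2.cvtColor(shot("wrist","w7.png")[1],cv2.COLOR_BGR2GRAY),(0,0),.8); c=cam("wrist")
def scan(p0,p1,z):
    q=np.linspace(p0,p1,200); W=np.c_[L+q[:,:1]*ex+q[:,1:]*ey,np.full(200,z)]
    uv=proj(c,W).astype(np.float32); v=cv2.remap(g,uv[:,:1],uv[:,1:],1).ravel().astype(float); return q[np.abs(np.gradient(v)).argmax()].round(1)
print('+y end',[scan((a,30),(a,56),56.) for a in(0,15,35)],'-y end',[scan((a,-70),(a,-100),56.) for a in(0,15,35)])
print('far',[scan((38,b),(60,b),56.)[0] for b in(-75,-50,-22,0,30)])
print(sensors.state()["time_s"])
E
```

```text
tool_pos: [498.4, 20.8, 24.0]
ft_force: [-3.5, -0.7, 2.6]
+y end [array([ 0. , 45.8]), array([15. , 45.8]), array([35. , 45.7])] -y end [array([  0. , -83.9]), array([ 15., -84.]), array([ 35., -84.])]
far [np.float64(50.2), np.float64(60.0), np.float64(59.9), np.float64(59.9), np.float64(59.9)]
9.925
```

```bash
python3 - <<'E'
from meas import *
L=np.array([516.9,44.1]);th=.0854;ex=np.array([np.cos(th),np.sin(th)]);ey=np.array([-ex[1],ex[0]])
f=lambda P:np.c_[(P[:,:2]-L)@ex,(P[:,:2]-L)@ey].round(1).tolist()
g=lambda p:(np.array(p,float)+.5)/4-.5+[240,215]
print(f(ray(cam("top"),g([[94,97]]),152)), f(ray(cam("scene"),[[220+171/3,90+425/3]],152)), 'base scene',f(ray(cam("scene"),[[220+178/3,90+548/3]],0)))
E
python3 -m creep '[{"offset":[-0.005,0,0],"roll":0},{"offset":[-0.015,0,0],"roll":0},{"offset":[-0.02,0,0],"roll":0},{"offset":[0,0,0],"roll":0},{"offset":[0,0,0],"roll":0}]' | grep -E "pos|force"
```

```text
[[-1.3, 249.9]] [[-7.4, 257.0]] base scene [[-11.8, 261.5]]
tool_pos: [459.5, 17.4, 24.4]
ft_force: [0.3, -0.2, 0.9]
```

```bash
python3 -m creep '[{"offset":[0,-0.03,0],"roll":0},{"offset":[0,-0.03,0],"roll":0},{"offset":[0,-0.03,0],"roll":0},{"offset":[0,-0.025,0],"roll":0},{"offset":[0,-0.018,0],"roll":0},{"offset":[0,0,0],"roll":0},{"offset":[0,0,0],"roll":0}]'
python3 - <<'E'
from meas import *
c,im=shot("wrist","w8.png"); c2,i2=shot("scene","s8.png"); s=sensors.state()
L=np.array([516.9,44.1]);th=.0854;ex=np.array([np.cos(th),np.sin(th)]);ey=np.array([-ex[1],ex[0]]); t=s["tool_pos"][:2]-L; print(t@ex,t@ey)
out=np.zeros((590,680,3),np.uint8); out[:240]=cv2.resize(im[:300],(512,240)) if 0 else cv2.resize(im[60:300,:],(680,240)); out[240:,:595]=cv2.resize(i2[170:270,230:400],(595,350),interpolation=cv2.INTER_CUBIC); cv2.imwrite('pics/z4.png',out)
E
```

```text
time_s: 11.42
tool_pos: [448.0, 149.6, 24.0]
orientation: [3.141, -0.0, 0.085]
ft_force: [0.6, -1.0, 0.1]
gripper_width: 94.1
-59.79147359313495 110.71903888967925
```

View pics/z4.png

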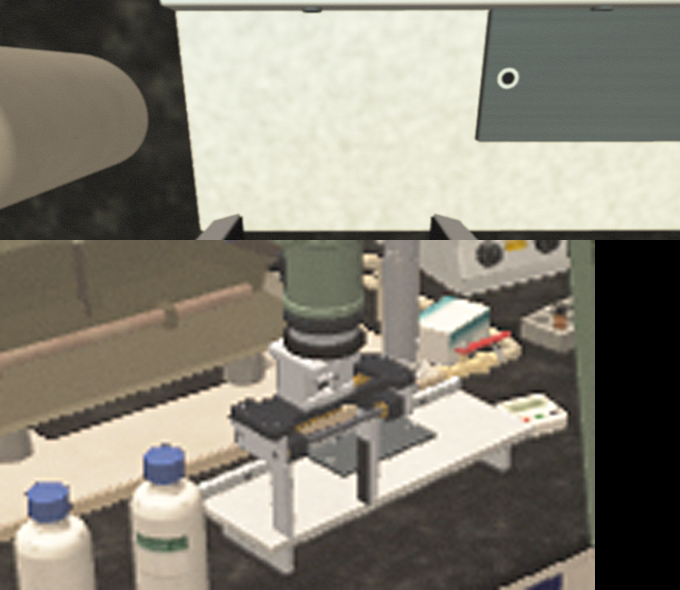

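The plate's +y end is at (478,140) and the right fingertip is just left of it at (447,235). The bottle's nearest side, at about y = 216, clears the gripper body's edge at about y = 200. I'll move in to the plate's centre line and push along the ledge.

```bash
python3 -m creep '[{"offset":[0.02,0,0],"roll":0},{"offset":[0.02,0,0],"roll":0},{"offset":[0.02,0,0],"roll":0},{"offset":[0.02,0,0],"roll":0},{"offset":[0,0,0],"roll":0},{"offset":[0,0,0],"roll":0}]'
python3 -m creep '[{"offset":[0,0.005,0],"roll":0},{"offset":[0,0.005,0],"roll":0},{"offset":[0,0.006,0],"roll":0},{"offset":[0,0.006,0],"roll":0},{"offset":[0,0.006,0],"roll":0},{"offset":[0,0.006,0],"roll":0},{"offset":[0,0.006,0],"roll":0},{"offset":[0,0.006,0],"roll":0},{"offset":[0,0.006,0],"roll":0},{"offset":[0,0.006,0],"roll":0},{"offset":[0,0.003,0],"roll":0},{"offset":[0,0,0],"roll":0}]'
cat > chk.py <<'E'
from meas import *
L=np.array([516.9,44.1]);th=.0854;ex=np.array([np.cos(th),np.sin(th)]);ey=np.array([-ex[1],ex[0]])
def poly(f):
    c,im=shot("wrist",f); s=sensors.state(); t=s["tool_pos"][:2]-L; print('tcp',(t@ex).round(1),(t@ey).round(1),s["tool_pos"][2].round(1),s["time_s"],np.round(s["ft_force"],1))
    h=cv2.cvtColor(im,cv2.COLOR_BGR2HSV); print('plate pix hsv',h[int(proj(c,[[*(L+20*ex-60*ey),56]])[0,1])%480, int(proj(c,[[*(L+20*ex-60*ey),56]])[0,0])%640])
    g=cv2.GaussianBlur(cv2.cvtColor(im,cv2.COLOR_BGR2GRAY),(0,0),.8)
    def scan(p0,p1,z=56.):
        q=np.linspace(p0,p1,300); W=np.c_[L+q[:,:1]*ex+q[:,1:]*ey,np.full(300,z)]
        uv=proj(c,W).astype(np.float32); v=cv2.remap(g,uv[:,:1],uv[:,1:],1).ravel().astype(float)
        return q[np.abs(np.gradient(v)).argmax()].round(1).tolist()
    return scan
E
python3 - <<'E'
from chk import *
sc=poly("w9.png")
print('near edge',[sc((-25,b),(15,b)) for b in range(-140,-20,20)])
print('+y end',[sc((a,20),(a,-30)) for a in(-2,4,36,42)]); print('-y end',[sc((a,-130),(a,-160)) for a in(5,20,35)])
E
```

```text
time_s: 12.28
tool_pos: [526.3, 156.2, 23.7]
orientation: [3.141, 0.002, 0.085]
ft_force: [-1.2, 0.8, 0.6]
gripper_width: 94.1
time_s: 13.78
tool_pos: [532.5, 95.4, 24.0]
orientation: [3.141, -0.0, 0.085]
ft_force: [-1.0, 1.5, 1.4]
gripper_width: 94.0
tcp 20.3 49.7 24.1 13.825 [-1.   1.8  0.9]
plate pix hsv [ 65  14 108]
near edge [[-25.0, -140.0], [0.6, -120.0], [-4.5, -100.0], [-4.5, -80.0], [-10.3, -60.0], [-5.7, -40.0]]
+y end [[-2.0, -4.2], [4.0, -2.4], [36.0, -4.1], [42.0, -3.9]]
-y end [[5.0, -130.0], [20.0, -130.0], [35.0, -130.0]]
```

```bash
cat >> chk.py <<'E'
def seg(f):
    im=cv2.imread('pics/'+f); c=cam("wrist"); b,g,r=[im[...,i].astype(int) for i in range(3)]
    m=((g>75)&(g<140)&(g-r>=6)&(im.max(2)<145)).astype(np.uint8)*255
    roi=np.zeros(m.shape,np.uint8); cv2.fillPoly(roi,[proj(c,[[*(L+a*ex+bb*ey),56] for a,bb in((-40,-240),(-40,90),(52,90),(52,-240))]).astype(np.int32)],255); m&=roi
    m=cv2.morphologyEx(m,cv2.MORPH_OPEN,np.ones((3,3)))
    k=max(cv2.findContours(m,cv2.RETR_EXTERNAL,cv2.CHAIN_APPROX_NONE)[0],key=cv2.contourArea)
    P=ray(c,k[:,0,:],56)[:,:2]; Q=np.c_[(P-L)@ex,(P-L)@ey].astype(np.float32)
    q=cv2.approxPolyDP(k,6,True)[:,0]; p=ray(c,q,56)[:,:2]
    print('rect',cv2.minAreaRect(Q)); print(np.c_[q,(p-L)@ex,(p-L)@ey].round(1).tolist())
E
python3 -c "
from chk import *
seg('w9.png')"
```

```text
rect ((19.41449546813965, -65.72940063476562), (118.96915435791016, 56.240543365478516), 89.9698486328125)
[[428.0, 250.0, 44.9, -7.3], [425.0, 275.0, 31.3, -6.9], [451.0, 287.0, 24.5, -21.1], [450.0, 299.0, 17.7, -21.3], [487.0, 343.0, -8.7, -44.2], [530.0, 332.0, -1.9, -66.8], [581.0, 334.0, -3.2, -94.8], [579.0, 328.0, 0.5, -93.0], [600.0, 335.0, -3.8, -105.3], [612.0, 324.0, 2.9, -110.3], [598.0, 326.0, 1.7, -103.0], [607.0, 306.0, 13.6, -105.3], [608.0, 320.0, 5.3, -107.7], [639.0, 326.0, 1.7, -125.2], [639.0, 311.0, 10.7, -123.1], [627.0, 304.0, 14.7, -115.7], [639.0, 298.0, 18.2, -121.2], [638.0, 245.0, 47.5, -113.7]]
```

View pics/w9.png

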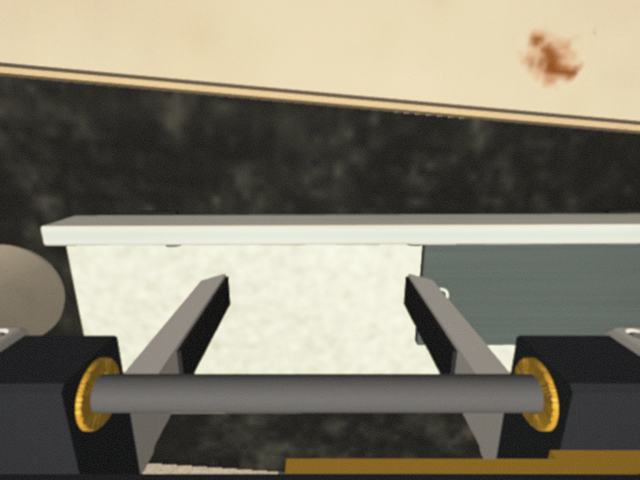

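The plate's +y end is at (424,245), it still lies straight along the upstand, and the finger's outer face pushes on it. I'll continue.

```bash
python3 -m creep '[{"offset":[0,0.006,0],"roll":0},{"offset":[0,0.006,0],"roll":0},{"offset":[0,0.007,0],"roll":0},{"offset":[0,0.007,0],"roll":0},{"offset":[0,0.007,0],"roll":0},{"offset":[0,0.007,0],"roll":0},{"offset":[0,0.007,0],"roll":0},{"offset":[0,0.007,0],"roll":0},{"offset":[0,0.007,0],"roll":0},{"offset":[0,0.007,0],"roll":0},{"offset":[0,0.005,0],"roll":0},{"offset":[0,0,0],"roll":0}]'
python3 -m creep '[{"offset":[0,0,0],"roll":0},{"offset":[0,-0.01,0],"roll":0},{"offset":[0,-0.01,-0.02],"roll":0},{"offset":[0,0,-0.05],"roll":0},{"offset":[0,0.0,-0.05],"roll":0},{"offset":[-0.02,0.04,-0.02],"roll":0},{"offset":[-0.02,0.04,0],"roll":0},{"offset":[-0.02,0.04,0],"roll":0},{"offset":[-0.02,0,0],"roll":0},{"offset":[0,0,0],"roll":0},{"offset":[0,0,0],"roll":0}]'
python3 - <<'E'
from chk import *
sc=poly("w10.png"); seg("w10.png")
print('-y end',[sc((a,-200),(a,-235)) for a in(-5,5,20,35,44)]); print('+y end',[sc((a,-65),(a,-105)) for a in(-5,5,20,35,44)]); print('near',[sc((-25,b),(5,b)) for b in(-90,-110,-130,-150,-170,-190,-205)])
print('deck end',[sc((a,-170),(a,-190),50.) for a in(-55,-40,-25)], 'deck near',[sc((-70,b),(-50,b),50.) for b in(-150,-100,-50)])
E
```

```text
time_s: 15.32
tool_pos: [538.8, 22.4, 24.1]
orientation: [3.141, -0.0, 0.085]
ft_force: [0.3, -0.1, 0.3]
gripper_width: 93.7
time_s: 16.7
tool_pos: [468.0, -82.6, 164.1]
orientation: [3.142, -0.001, 0.086]
ft_force: [0.0, 0.0, 0.1]
gripper_width: 93.8
tcp -59.4 -122.1 164.1 16.75 [-0.7  0.   0.6]
plate pix hsv [ 32  17 237]
rect ((19.937477111816406, -143.42202758789062), (59.21781921386719, 128.99542236328125), 0.019444148987531662)
[[264.0, 103.0, 47.9, -79.1], [268.0, 173.0, -8.9, -80.3], [414.0, 172.0, -7.9, -206.5], [420.0, 101.0, 49.6, -207.2]]
-y end [[-5.0, -207.4], [5.0, -208.0], [20.0, -200.6], [35.0, -211.0], [44.0, -207.8]]
+y end [[-5.0, -78.1], [5.0, -78.6], [20.0, -90.6], [35.0, -78.0], [44.0, -78.6]]
near [[-10.6, -90.0], [-10.4, -110.0], [-10.6, -130.0], [-10.2, -150.0], [-10.4, -170.0], [-9.9, -190.0], [-9.9, -205.0]]
deck end [[-55.0, -178.8], [-40.0, -179.0], [-25.0, -178.2]] deck near [[-60.0, -150.0], [-60.0, -100.0], [-60.2, -50.0]]
```

The plate is flush (near edge at -10.3 along its length) and its overhang is 29 mm, so it needs about 14.5 mm more.

```bash
python3 -m creep '[{"offset":[0.02,-0.037,0],"roll":0},{"offset":[0.02,-0.037,0],"roll":0},{"offset":[0.02,-0.037,0],"roll":0},{"offset":[0.02,0,0],"roll":0},{"offset":[0,0,0],"roll":0},{"offset":[0,0,0.05],"roll":0},{"offset":[0,0,0.05],"roll":0},{"offset":[0,0,0.03],"roll":0},{"offset":[0,0,0.01],"roll":0},{"offset":[0,0,0],"roll":0},{"offset":[0,0,0],"roll":0}]'
python3 -m creep '[{"offset":[0,0.005,0],"roll":0},{"offset":[0,0.004,0],"roll":0},{"offset":[0,0.003,0],"roll":0},{"offset":[0,0.003,0],"roll":0},{"offset":[0,0.003,0],"roll":0},{"offset":[0,0.003,0],"roll":0},{"offset":[0,0.003,0],"roll":0},{"offset":[0,0.002,0],"roll":0},{"offset":[0,0.001,0],"roll":0},{"offset":[0,0,0],"roll":0},{"offset":[0,0,0],"roll":0}]'
python3 -c "
from chk import *
s=sensors.state(); t=s['tool_pos'][:2]-L; print(t@ex,t@ey)"
```

```text
time_s: 18.12
tool_pos: [538.6, 34.0, 25.1]
orientation: [3.141, -0.002, 0.085]
ft_force: [-0.4, -0.5, -0.1]
gripper_width: 94.1
time_s: 19.5
tool_pos: [540.0, 7.2, 24.1]
orientation: [3.141, -0.0, 0.085]
ft_force: [-1.1, 0.8, 1.8]
gripper_width: 93.8
19.913820914208966 -38.75282060951956
```

Now I'll back off, lift and check.

```bash
python3 -m creep '[{"offset":[0,-0.01,0],"roll":0},{"offset":[0,-0.01,-0.02],"roll":0},{"offset":[0,0,-0.05],"roll":0},{"offset":[0,0.0,-0.05],"roll":0},{"offset":[-0.02,0.04,-0.02],"roll":0},{"offset":[-0.02,0.04,0],"roll":0},{"offset":[-0.02,0.04,0],"roll":0},{"offset":[-0.02,0,0],"roll":0},{"offset":[0,0,0],"roll":0},{"offset":[0,0,0],"roll":0}]'
python3 - <<'E'
from chk import *
sc=poly("w11.png"); seg("w11.png")
print('-y end',[sc((a,-210),(a,-240)) for a in(-5,5,35,44)]); print('+y end',[sc((a,-80),(a,-105)) for a in(-5,5,35,44)]); print('near',[sc((-25,b),(5,b)) for b in(-100,-120,-140,-160,-175,-190,-215)])
print('deck end',[sc((a,-170),(a,-190),50.) for a in(-55,-40,-25)])
c,i=shot("scene","s11.png"); w=cv2.imread("pics/w11.png")
out=np.zeros((600,640,3),np.uint8); out[:300]=w[:300]; out[300:,:510]=cv2.resize(i[170:270,250:420],(510,300),interpolation=cv2.INTER_CUBIC); cv2.imwrite("pics/z5.png",out)
E
```

```text
time_s: 20.75
tool_pos: [469.3, -98.7, 164.1]
orientation: [3.141, -0.001, 0.086]
ft_force: [-0.7, -0.9, 0.1]
gripper_width: 94.3
tcp -59.4 -138.2 164.1 20.8 [-0.   0.7 -0.1]
plate pix hsv [ 32  16 236]
rect ((19.845623016357422, -158.7950439453125), (59.20905303955078, 129.312744140625), 0.023925013840198517)
[[263.0, 102.0, 48.6, -94.5], [266.0, 173.0, -8.9, -94.8], [413.0, 173.0, -8.9, -221.9], [419.0, 102.0, 48.7, -222.6]]
-y end [[-5.0, -222.7], [5.0, -222.9], [35.0, -223.1], [44.0, -224.8]]
+y end [[-5.0, -93.4], [5.0, -93.0], [35.0, -93.5], [44.0, -93.8]]
near [[-10.5, -100.0], [-10.6, -120.0], [-10.5, -140.0], [-10.7, -160.0], [-10.7, -175.0], [-10.3, -190.0], [-12.2, -215.0]]
deck end [[-55.0, -178.4], [-40.0, -178.8], [-25.0, -178.4]]
```

View pics/z5.png

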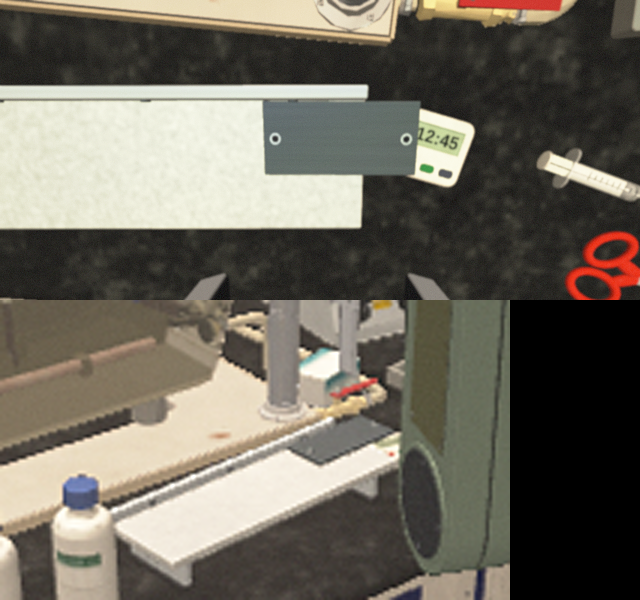

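```bash
python3 -c "
from station import close_job; print(close_job())"
```

```text
the job is handed in; nothing more can be done
None
```

The plate now lies flat along the upstand, with about a third of its length sticking out over the timer end. I pushed it square against the upstand with the open fingertips. I then slid it along with the outside of one finger, in two strokes. The job was handed in at about 21 s with the robot clear of everything.

**Final position (wrist camera):**
- The plate is parallel to the ledge, to within about 0.03°.
- It is within about 0.5 mm of the upstand.
- The overhang is 43 to 45 mm of 130 mm, depending on whether I use the nominal or the measured deck end.
- The bottle and timer look unmoved in the last picture. I did not measure their positions again.

**Other forces:** wrist readings stayed at a few newtons.

**What disagreed:**
- **Fingertip height:** with the gripper open, the tips sit about 27 mm above the reported TCP. My first pass therefore went over the plate without touching it. I found this from two camera views, lowered the tool and repeated the push.
- **Last edge reading:** the near edge read 1.5 mm off at one point over the timer, but the plate's outline did not show it.

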